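# Drop the sample cupboard's high flap with the hook pole

## Robot

A 6-joint arm with a two-finger parallel gripper is mounted at the origin on the work surface. World frame = base frame: x ahead of the robot, y to its left, z up, the work surface at z = 0. Lengths are in m, angles in rad, forces in N, time in s.
With the tool pointing down it reaches from about 0.25 to 0.725 m from the base axis. Payload 9.7 kg.
Tool frame: the origin (TCP) lies midway between the tips of the shut fingers; the grasp point (between the pads) lies 19 mm behind it; z points along the fingers, y is the line along which they close (so a half turn about z gives the same grasp; the last joint's range is limited). The gripper opens to 85 mm and grips with 20 to 120 N. Pads are 22 mm wide; open, the fingers measure 114 mm over their backs; the gripper's body (76 mm by 85 mm) begins 54 mm behind the grasp point. The pads swing forward as they close: fully open they stand 13 mm farther back than shut.
Start: joints at [1.258, 0.087, 0.176, 1.66, 0, 1.571], TCP at [0.169, 0.523, 0.231] pointing down, gripper open.
Joint ranges: [-3.13, 3.13], [-0.85, 1.81], [-1.15, 1.24], [-2.2, 2.28], [-1.44, 1.52], [-3.14, 3.14]. Speed limits (rad/s): [2.22, 2.22, 2.57, 3.14, 3.14, 3.14].

## Interface

Orientations are given as a unit quaternion [x, y, z, w].
In Python, from workcell import bot gives the robot as it stands.
- The arm moves only by the tool servo_tool, never from a script. Its argument "series" is a list of rows, each an object of numbers: "tx", "ty", "tz": the shift along the tool's x, y, z in cm; "ax", "ay", "az": the turn, a rotation vector about the tool's x, y, z in degrees; "grip": the closure, from 0 (fully open) to 1 (shut). In form: [{"tx": .., "ty": .., "tz": .., "ax": .., "ay": .., "az": .., "grip": ..}, ...]. A call has 1 to 8 rows; each row is the pose to reach, as a shift and turn from the pose commanded when the call began, along the tool's axes at that moment; what a row does not reach only later rows make up. A row lasts 1/12 s, in which the tool goes at most 41.7 mm and 7.16 degrees, less where a joint would pass 70% of its speed; a pose out of reach is approached as far as the arm can. A call with a gripper value outside its range is refused whole. The fingers move at their own pace and stop on an object; "squeeze" is the grip in N (left out, the last holds). Time passes only in rows, so rows that repeat a pose let the fingers close. It gives the time, the measured TCP pose, the force, the opening and the grip force at its end, in the units of the state.
- bot.read_state(): the state, without advancing time (a new reading comes with each control period).
- bot.capture(name): name is "side" or "top"; returns a dict with "frame" (420x560x3 uint8, blue, green, red), "vertical_fov" (degrees; the focal length in pixels is half the picture's height over the tangent of half this angle, whatever the lens; pixels are square), "cx", "cy" (the principal point, pixels), "extrinsics" (4x4, takes a point from world to camera coordinates). Camera axes: x right, y down, z forward; pixel columns grow to the right and rows downward; lengths in m; the calibration is good to about 2 mm. A picture is of the moment at which its call begins. There is no depth.
- bot.hand_in(): hands the job in; it is judged then, once.
The state is a dict: "t": time; "joints": joint angles; "joint_vel": joint speeds; "tau": joint torques, N m; "tcp_pos": TCP position; "tcp_rot": TCP orientation; "force": force on the tool from outside, world axes, zero at the start; "moment": the same for the moment, N m; "grip_width": finger opening in m; "gripper_force": force on a finger pad.
Only numpy, scipy, OpenCV 4.12 (cv2) and the standard library are available. Lean on these libraries where they do the work, as an engineer would, in place of code of your own. Each camera call takes 0.05 s, during which the arm holds its last target. There are 200 camera calls.

## Task

Take the hook pole from its rest, put its prong sideways through the eye on the cupboard's flap and press it home until the collar bears on the eye, then swing the flap fully down to its stop with the hook still in the eye. Unhook, and lay the pole back in its rest with the flap left fully down. Be gentle: press and pull lightly, never loading the cupboard with more than 15 N through the pole, do not touch the cupboard with the robot itself, and leave the other things where they are.

Things in the scene. Friction and masses are not known exactly. Their poses are not given: they have to be found in the camera images.
- cabinet: White drop-front sample cupboard on four legs, fixed to the worktop: 180 mm deep (x), 280 mm wide (y), 310 mm high. Origin: centre of its underside, on the worktop. Its front, with the flap, looks along its own -x; +y is its width, z up.
- flap (a joint): Angle of the cupboard's flap, rad: 0 is shut (upright), growing as its top edge swings outward and down about the hinge line at its bottom edge; 1.45 is fully down, on a firm stop. The flap is a white panel 276 mm wide, 120 mm high and 12 mm thick, about 0.3 kg; its stiff friction hinge stays where it is left (it takes some 2 to 5 N at the eye to move it). It may start a little ajar.
- flap_hinge (a point): Middle of the flap's hinge line, which runs along the cupboard's y, 168 mm above the worktop, 90 mm in front of the cupboard's origin. Its axes turn with the flap (at angle 0 they are those of the cupboard).
- eye_slot (a point): Middle of the dark 100 mm strip on the flap, at the eye centre's height: 34 mm out (-x), 100 mm up (z) from flap_hinge in the flap's axes (also its own). The steel eye is a ring of 6 mm bar, hole 15 mm wide running along y (the hinge line). It is clamped somewhere up to 30 mm to either side of this point along y and stays there; that offset is not measured: see or feel it. x and z are true.
- pole: The hook pole, about 0.18 kg. Its x runs along the pole towards the hook, z is up as it lies, y to the prong's side. Origin: middle of the handle's underside. Wooden handle 130 mm long (x), 18 mm wide (y), 24 mm high (z); then a 4 mm radius steel shank along +x to 135 mm ahead of the origin, and there a straight prong, 7 mm thick, turned square to +y, its round tip 43 mm from the pole's centre line. Prong and shank lie at the handle's mid-height.
- pole_mid (a point): Centre of the handle, 12 mm above its underside: the place to grasp, across its 18 mm width. Axes as the pole's.
- hook (a point): Point on the prong's centre line where the eye sits when the hook is home: in the pole's axes 135 mm along x and 11 mm along y from pole_mid.
- collar: Steel disc, 25 mm wide and 6 mm thick, at the root of the prong and too wide to pass the eye. Origin: centre of its prong-side face, 135 mm along x and 8 mm along y from pole_mid; the prong stands out 35 mm beyond it. Axes as the pole's.
- rest: Grey plastic pole rest, fixed to the worktop: base 130 x 60 mm, with two U-shaped saddles at x = -46 and +46 mm (each 8 mm thick, 28 mm clear between horns, horns' tops 54 mm up). Origin: centre of its underside. The pole starts in it; lying in it the handle's underside is 36 mm and its centre 48 mm above the worktop, the hook end towards the rest's +x, and the handle lies along the rest's x.
- jar: Bystander: lidded amber glass sample jar, 72 mm wide, 100 mm high. Origin at its underside.
- plate: Bystander: white plate, 150 mm wide. Origin at its underside.
- pot: Bystander: aluminium pot, 170 mm wide, 120 mm high. Origin at its underside.
- carton: Bystander: flour carton, 70 x 100 x 160 mm. Origin at its underside.
- ladle: Bystander: long metal spoon, 200 mm. Origin at its underside.
- mug: Bystander: blue mug, 80 mm wide. Origin at its underside.
- bowl: Bystander: white bowl, 120 mm wide. Origin at its underside.
Things that resemble listed ones, but are neither listed nor needed, are in the scene too. What is shaped like the rest but purple or turquoise is not meant.

How it is judged:
On the way, in this order (a step that is already met when the one before it is completed fails the run):
1. the prong is through the eye and the collar presses on the eye with more than 1 N (x of hook in the frame of eye_slot between -0.008 and 0.008 m and z of hook in the frame of eye_slot between -0.008 and 0.008 m and contact force between collar and cabinet above 1 N), for 0.15 s.
2. the flap is fully down (beyond 1.40 rad) with the prong still in the eye (x of hook in the frame of eye_slot between -0.008 and 0.008 m and z of hook in the frame of eye_slot between -0.008 and 0.008 m and y of hook in the frame of eye_slot between -0.062 and 0.036 m and value of joint flap above 1.4 rad), for 0.2 s.
At the end, for the whole second after the job is handed in: The flap is down beyond 1.38 rad; the pole lies still in both saddles of its rest, its hook end the way it started: handle centre within 20 mm along and 8 mm across the rest, 43 to 53 mm above the worktop, in line within 0.12 rad (value of joint flap above 1.38 rad and x of pole_mid in the frame of rest between -0.02 and 0.02 m and y of pole_mid in the frame of rest between -0.008 and 0.008 m and z of pole_mid in the frame of rest between 0.043 and 0.053 m and x of hook in the frame of rest above 0.09 m and angle between the x axis of pole and the x axis of rest, either way round below 0.12 rad and linear speed of pole below 0.02 m/s); the robot touches nothing.
It fails at once if the pole loads the cupboard, flap or eye with more than 15 N (contact force between pole and cabinet above 15 N).
It fails at once if the robot itself touches the cupboard or flap (contact force between any of the fingers, the arm and cabinet above 1 N).
It fails at once if a bystander is moved more than 30 mm (distance of any of jar, plate, pot, carton, ladle, mug, bowl from where it was at the start of the episode above 0.03 m).
It also fails if it takes over 66 s, if anything falls off the work surface, if the arm or the gripper's body presses on something with over 40 N, if the wrist force passes 120 N, or if a joint passes its speed limit or range.

## Working session

There is one attempt and no reset: what is moved stays moved. The work goes in short steps, Python scripts to look and compute and a tool call to move; the robot and the scene stay as the last step left them, time stands still between calls to the robot, and variables do not carry over. Pictures are saved under pics/ and viewed, at most 10 in all, crops included, and the job is handed in when it is done.

Besides the shell and the picture viewer there is one more tool, called after "Request:" in YAML: its name, and indented under it one key for each argument. servo_tool: Moves the arm, as the interface text tells. Its arguments: {"type":"object","properties":{"series":{"type":"array"},"squeeze":{"type":"number"}},"required":["series"]}

```bash
mkdir -p pics; ls; cat > h.py <<'E'
import numpy as np,cv2
from workcell import bot
def cap(n,save=None):
    c=bot.capture(n); f=c["frame"]; 
    if save: cv2.imwrite(save,f)
    return c
def K(c): 
    h=c["frame"].shape[0]; return h/2/np.tan(np.radians(c["vertical_fov"])/2)
def ray(c,u,v):
    f=K(c);E=np.array(c["extrinsics"]);R=E[:3,:3];o=-R.T@E[:3,3]
    d=R.T@np.array([(u-c["cx"])/f,(v-c["cy"])/f,1]);return o,d/np.linalg.norm(d)
def onz(c,u,v,z):
    o,d=ray(c,u,v);return o+d*(z-o[2])/d[2]
def tri(c1,p1,c2,p2):
    o1,d1=ray(c1,*p1);o2,d2=ray(c2,*p2)
    s=np.linalg.lstsq(np.c_[d1,-d2],o2-o1,rcond=None)[0]
    a=o1+d1*s[0];b=o2+d2*s[1];return (a+b)/2,np.linalg.norm(a-b)
def proj(c,P):
    E=np.array(c["extrinsics"]);q=E[:3,:3]@np.array(P)+E[:3,3];f=K(c)
    return np.array([c["cx"]+f*q[0]/q[2],c["cy"]+f*q[1]/q[2]])
E
python3 - <<'E'
from h import *
import pickle
s=cap("side","pics/s0.png");t=cap("top","pics/t0.png")
pickle.dump((s,t),open("c0.pkl","wb"))
for c in (s,t): print(c["vertical_fov"],c["cx"],c["cy"],np.round(c["extrinsics"],3).tolist())
print(bot.read_state())
E
```

```text
pics
57.43759464722375 283.28964878369294 210.92961945274445 [[0.708, 0.707, -0.001, -0.403], [0.615, -0.617, -0.49, -0.215], [-0.347, 0.346, -0.871, 1.425], [0.0, 0.0, 0.0, 1.0]]
49.43429192696844 277.1141934424507 209.59370009719413 [[0.019, -1.0, -0.007, 0.056], [-0.985, -0.017, -0.174, 0.558], [0.174, 0.01, -0.985, 1.494], [0.0, 0.0, 0.0, 1.0]]
{'t': 0.1, 'joints': array([ 1.25796803e+00,  8.73656312e-02,  1.75201513e-01,  1.65977565e+00,
       -9.02281579e-07,  1.57081440e+00]), 'joint_vel': array([-2.80533624e-04, -4.69210672e-05,  2.12435793e-03,  8.76846004e-05,
        1.25831532e-03, -2.13337538e-03]), 'tau': array([-9.52667251e-04, -5.21560872e+01,  4.65652907e+01,  1.60138111e-02,
       -4.27809221e-05,  9.15539175e-06]), 'tcp_pos': array([0.16920105, 0.52311449, 0.23066955]), 'tcp_rot': array([ 1.55786040e-01,  9.87790657e-01, -5.64811242e-04, -8.86101045e-05]), 'force': array([ 0.33134187, -1.18185613, -0.11601006]), 'moment': array([-0.01670219,  0.02570725,  0.02937985]), 'gripper_force': 0.0, 'grip_width': 0.08522916428851951}
```

View pics/s0.png

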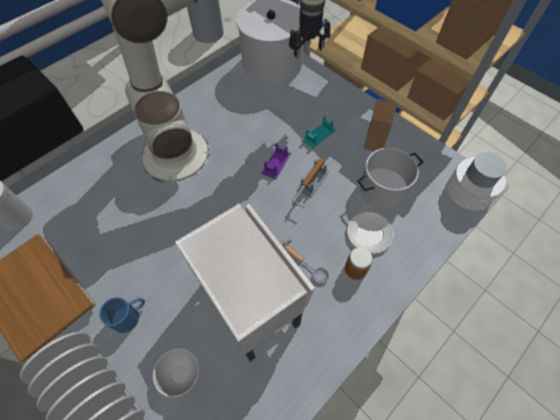

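View pics/t0.png

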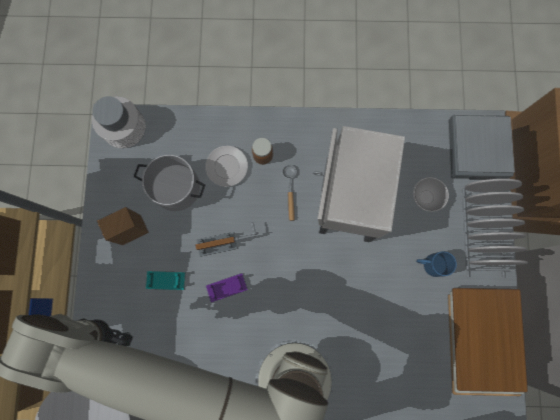

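Top view: three rest-shaped things. The grey one with the pole is at (217,243), turquoise at (165,281), purple at (227,288). The grey one fits because it isn't purple or turquoise and it carries the wooden-handled pole. The orange-handled thing at (292,195) is the ladle. The eye is near (318,174), and the flap faces left (+y). I'll confirm in an enlarged crop.

```bash
python3 - <<'E'
from h import *
import pickle
s,t=pickle.load(open("c0.pkl","rb"))
a=cv2.resize(t["frame"][120:258,185:345],None,fx=5,fy=4.3*5/4.3*0+5,interpolation=cv2.INTER_CUBIC)[:600]
cv2.imwrite("pics/tc.png",cv2.resize(t["frame"][115:265,185:385],(800,600),interpolation=cv2.INTER_CUBIC))
cv2.imwrite("pics/sc.png",cv2.resize(s["frame"][140:290,175:375],(800,600),interpolation=cv2.INTER_CUBIC))
E
```

```text
(no output)
```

View pics/tc.png

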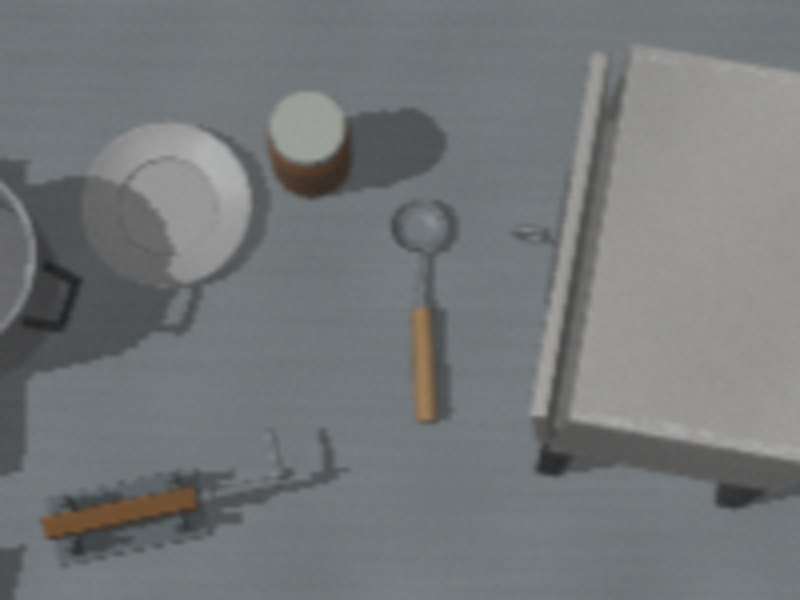

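View pics/sc.png

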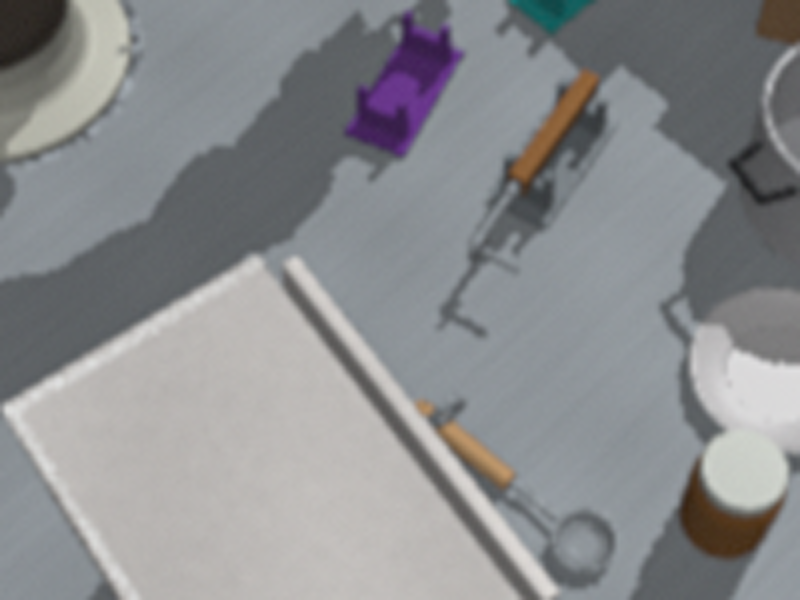

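The crops confirm it: the grey rest holds the pole, with handle centre at top (215,243), shank end (256,234), and prong tip (252.5,223) pointing +x. The eye is at top (317,173.5) and side (287.5,243), and the flap is slightly ajar. Next I'll measure.

```bash
python3 - <<'E'
from h import *
import pickle
s,t=pickle.load(open("c0.pkl","rb"))
for c in (s,t):
    E=np.array(c["extrinsics"]);print("cam",-E[:3,:3].T@E[:3,3])
def brown(c,x0,x1,y0,y1):
    f=cv2.cvtColor(c["frame"],cv2.COLOR_BGR2HSV);m=np.zeros(f.shape[:2],np.uint8)
    m[y0:y1,x0:x1]=cv2.inRange(f,(5,90,60),(20,255,255))[y0:y1,x0:x1]
    p=np.argwhere(m)[:,::-1].astype(np.float32);r=cv2.minAreaRect(p);cen=p.mean(0)
    b=cv2.boxPoints(r);L=sorted([(np.linalg.norm(b[i]-b[(i+1)%4]),i) for i in range(4)])
    i=L[0][1];j=L[1][1];return cen,(b[i]+b[(i+1)%4])/2,(b[j]+b[(j+1)%4])/2,r
T=brown(t,190,242,225,262);S=brown(s,295,335,150,195);print(T,S)
print("mid",tri(t,T[0],s,S[0]),"onz.06",onz(t,*T[0],.06),onz(s,*S[0],.055))
a,b=[onz(t,*p,.06) for p in T[1:3]];print("ends",a,b,np.linalg.norm(a-b),np.degrees(np.arctan2((a-b)[1],(a-b)[0])))
a,b=[onz(s,*p,.055) for p in S[1:3]];print("ends",a,b,np.linalg.norm(a-b),np.degrees(np.arctan2((a-b)[1],(a-b)[0])))
tc=lambda u,v:(u/4+185-.375,v/4+115-.375); sc=lambda u,v:(u/4+175-.375,v/4+140-.375)
print("prong tip tri",tri(t,tc(270,432),s,sc(518,270)),"corner",tri(t,tc(286,474),s,sc(478,252)))
print("eye",tri(t,tc(527,234),s,sc(452,411)))
print("flap near",tri(t,tc(540,416),s,sc(292,262)),"flap far",tri(t,tc(598,56),s,sc(546,594)))
# white roof
for n,c in(("s",s),("t",t)):
    g=cv2.cvtColor(c["frame"],cv2.COLOR_BGR2HSV);m=cv2.inRange(g,(0,0,165),(180,40,255))
    cs,_=cv2.findContours(m,cv2.RETR_EXTERNAL,cv2.CHAIN_APPROX_NONE)
    for k in sorted(cs,key=cv2.contourArea)[-2:]:
        p=cv2.approxPolyDP(k,5,True)[:,0];print(n,cv2.contourArea(k),[(q.tolist(),np.round(onz(c,*q,.31)[:2],3).tolist()) for q in p])
E
```

```text
cam [ 0.91217927 -0.34191616  1.13604123]
cam [0.2885293  0.05085312 1.56904226]
(array([214.88889, 242.75845], dtype=float32), array([233.4231 , 239.11539], dtype=float32), array([195.9231 , 246.61539], dtype=float32), ((214.673095703125, 242.86538696289062), (5.491251468658447, 38.24264907836914), 78.69007110595703)) (array([312.9784 , 172.06487], dtype=float32), array([322.61487, 158.43916], dtype=float32), array([303.49323, 185.20943], dtype=float32), ((313.0540466308594, 171.8242950439453), (6.161125183105469, 32.8980827331543), 35.53767776489258))
mid (array([0.44138056, 0.27246584, 0.04633387]), np.float64(0.0009454003974106982)) onz.06 [0.43971519 0.27010261 0.06      ] [0.44537527 0.26798858 0.055     ]
ends [0.45295215 0.2089774  0.06      ] [0.4257729  0.33248715 0.06      ] 0.12646489903536612 -77.58943850056559
ends [0.42977778 0.33454299 0.055     ] [0.45935832 0.20595405 0.055     ] 0.131947431354383 102.95491374998595
prong tip tri (array([0.51322798, 0.1508835 , 0.04048036]), np.float64(0.0031341579278049174)) corner (array([0.47821499, 0.13741738, 0.04341204]), np.f
[... 723 characters left out ...]
 0.448]), ([448, 260], [0.944, 0.163]), ([485, 287], [1.038, 0.166]), ([510, 254], [1.037, 0.277]), ([494, 240], [0.992, 0.283]), ([513, 250], [1.037, 0.291]), ([535, 221], [1.037, 0.399]), ([517, 206], [0.985, 0.407]), ([538, 217], [1.037, 0.415]), ([559, 190], [1.037, 0.526]), ([547, 180], [1.001, 0.533]), ([559, 180], [1.023, 0.555]), ([527, 155], [0.925, 0.572]), ([514, 165], [0.917, 0.517]), ([522, 152], [0.911, 0.572])]
s 8888.0 [([237, 204], [0.487, -0.081]), ([176, 243], [0.465, -0.254]), ([239, 340], [0.735, -0.297]), ([305, 290], [0.759, -0.122])]
t 2.0 [([352, 221], [0.482, -0.146])]
t 103.5 [([231, 151], [0.679, 0.199]), ([245, 162], [0.647, 0.157]), ([238, 150], [0.683, 0.179])]
```

Request:
servo_tool:
  series:
    - {"tx": -4, "ty": -2, "tz": 1.2, "az": 7, "grip": 0}
    - {"tx": -8, "ty": -4, "tz": 2.5, "az": 14, "grip": 0}
    - {"tx": -12, "ty": -5.5, "tz": 3.7, "az": 21, "grip": 0}
    - {"tx": -15.5, "ty": -7.2, "tz": 5, "az": 28, "grip": 0}
    - {"tx": -19, "ty": -9, "tz": 6.2, "az": 35, "grip": 0}
    - {"tx": -23, "ty": -10.7, "tz": 7.5, "az": 42, "grip": 0}
    - {"tx": -26.5, "ty": -12.3, "tz": 8.7, "az": 49, "grip": 0}
    - {"tx": -30, "ty": -14, "tz": 9.5, "az": 55, "grip": 0}

```text
schema error: expected keys tx, ty, tz, ax, ay, az, grip
```

```bash
cat >> h.py <<'E'
from scipy.spatial.transform import Rotation as Ro
def delta(pos,yaw_poleX,pitch=0):
    "tool shift/turn to bring TCP to pos with pole x at yaw (deg), hook raised by pitch (deg)"
    s=bot.read_state();R=Ro.from_quat(s["tcp_rot"])
    P=Ro.from_euler("ZY",[yaw_poleX,-pitch],degrees=True).as_matrix()
    G=Ro.from_matrix(np.c_[-P[:,0],P[:,1],-P[:,2]])
    return np.round(100*R.inv().apply(np.array(pos)-s["tcp_pos"]),2),np.round((R.inv()*G).as_rotvec(degrees=True),2)
E
python3 - <<'E'
from h import *
import pickle
s,t=pickle.load(open("c0.pkl","rb"))
tc=lambda u,v:(u/4+185-.375,v/4+115-.375)
print("roof",tri(t,tc(566,420),s,(237,205)),tri(t,tc(633,46),s,(305.5,290)))
print(bot.read_state()["tcp_pos"],delta([.442,.270,.10],-77.4))
E
```

```text
roof (array([ 0.48514972, -0.0774506 ,  0.2991944 ]), np.float64(0.005499964751801795)) (array([ 0.75965041, -0.12185552,  0.31066207]), np.float64(0.0013623077618958434))
[0.16920105 0.52311449 0.23066955] (array([-33.75, -15.67,  13.08]), array([-6.000e-02,  3.000e-02,  5.948e+01]))
```

Request:
servo_tool:
  series:
    - {"tx": -4, "ty": -2, "tz": 1.2, "ax": 0, "ay": 0, "az": 7, "grip": 0}
    - {"tx": -8, "ty": -4, "tz": 2.5, "ax": 0, "ay": 0, "az": 14, "grip": 0}
    - {"tx": -12, "ty": -5.5, "tz": 3.7, "ax": 0, "ay": 0, "az": 21, "grip": 0}
    - {"tx": -15.5, "ty": -7.2, "tz": 5, "ax": 0, "ay": 0, "az": 28, "grip": 0}
    - {"tx": -19, "ty": -9, "tz": 6.2, "ax": 0, "ay": 0, "az": 35, "grip": 0}
    - {"tx": -23, "ty": -10.7, "tz": 7.5, "ax": 0, "ay": 0, "az": 42, "grip": 0}
    - {"tx": -26.5, "ty": -12.3, "tz": 8.7, "ax": 0, "ay": 0, "az": 49, "grip": 0}
    - {"tx": -30, "ty": -14, "tz": 9.5, "ax": 0, "ay": 0, "az": 55, "grip": 0}

```text
t: 0.77
tcp_pos: [0.4044, 0.3036, 0.1376]
tcp_rot: [0.597, 0.802, -0.0, -0.0]
force: [1.2, 1.6, 0.0]
grip_width: 0.0856
gripper_force: 0.0
```

```bash
python3 - <<'E'
from h import *
print(bot.read_state()["tcp_pos"],delta([.442,.270,.10],-77.4))
E
```

```text
[0.40436875 0.30360961 0.13762998] (array([-4.3 ,  2.64,  3.76]), array([-0.05,  0.02,  4.13]))
```

Request:
servo_tool:
  series:
    - {"tx": -2, "ty": 1.3, "tz": 1.8, "ax": 0, "ay": 0, "az": 2, "grip": 0}
    - {"tx": -4.3, "ty": 2.6, "tz": 3.7, "ax": 0, "ay": 0, "az": 4.1, "grip": 0}
    - {"tx": -4.3, "ty": 2.6, "tz": 6, "ax": 0, "ay": 0, "az": 4.1, "grip": 0}
    - {"tx": -4.3, "ty": 2.6, "tz": 8, "ax": 0, "ay": 0, "az": 4.1, "grip": 0}
    - {"tx": -4.3, "ty": 2.6, "tz": 10, "ax": 0, "ay": 0, "az": 4.1, "grip": 0}
    - {"tx": -4.3, "ty": 2.6, "tz": 10.9, "ax": 0, "ay": 0, "az": 4.1, "grip": 0}
    - {"tx": -4.3, "ty": 2.6, "tz": 10.9, "ax": 0, "ay": 0, "az": 4.1, "grip": 0}

```text
t: 1.35
tcp_pos: [0.4398, 0.271, 0.0275]
tcp_rot: [0.623, 0.782, -0.002, -0.001]
force: [-0.7, -0.4, -0.6]
grip_width: 0.0854
gripper_force: 0.0
```

```bash
python3 - <<'E'
from h import *
print(bot.read_state()["tcp_pos"],bot.read_state()["force"],delta([.442,.270,.029],-77.4))
s=cap("side");t=cap("top")
a=cv2.resize(s["frame"][130:220,260:360],(440,396),interpolation=cv2.INTER_CUBIC)
b=cv2.resize(t["frame"][200:290,180:260],(352,396),interpolation=cv2.INTER_CUBIC)
cv2.imwrite("pics/g.png",np.hstack([a,b]))
E
```

```text
[0.43975915 0.27104857 0.02747668] [-0.66330857 -0.38903927 -0.55306605] (array([-0.15,  0.19, -0.15]), array([-0.22,  0.08,  0.37]))
```

View pics/g.png

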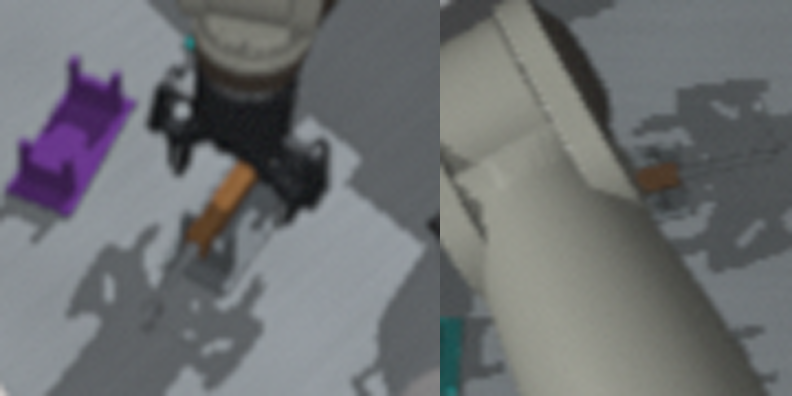

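The handle lies between the two fingers (side crop at about (225,205)). Closing.

Request:
servo_tool:
  series:
    - {"tx": 0, "ty": 0.1, "tz": -0.1, "ax": 0, "ay": 0, "az": 0.2, "grip": 1}
    - {"tx": 0, "ty": 0.1, "tz": -0.1, "ax": 0, "ay": 0, "az": 0.2, "grip": 1}
    - {"tx": 0, "ty": 0.1, "tz": -0.1, "ax": 0, "ay": 0, "az": 0.2, "grip": 1}
    - {"tx": 0, "ty": 0.1, "tz": -0.1, "ax": 0, "ay": 0, "az": 0.2, "grip": 1}
    - {"tx": 0, "ty": 0.1, "tz": -0.1, "ax": 0, "ay": 0, "az": 0.2, "grip": 1}
    - {"tx": 0, "ty": 0.1, "tz": -0.1, "ax": 0, "ay": 0, "az": 0.2, "grip": 1}
    - {"tx": 0, "ty": 0.1, "tz": -0.1, "ax": 0, "ay": 0, "az": 0.2, "grip": 1}
    - {"tx": 0, "ty": 0.1, "tz": -0.1, "ax": 0, "ay": 0, "az": 0.2, "grip": 1}
  squeeze: 30

```text
t: 2.12
tcp_pos: [0.4421, 0.2722, 0.0312]
tcp_rot: [0.624, 0.781, 0.0, 0.0]
force: [-1.0, 0.3, 4.1]
grip_width: 0.0171
gripper_force: 31.0
```

```bash
python3 - <<'E'
from h import *
s=bot.read_state();print({k:np.round(v,4) for k,v in s.items()})
E
```

```text
{'t': np.float64(2.1167), 'joints': array([ 5.5190e-01,  3.0700e-02, -2.7050e-01,  1.2691e+00,  1.0000e-04,
        1.8996e+00]), 'joint_vel': array([-0.0012, -0.0003, -0.0006, -0.0012,  0.0001,  0.0012]), 'tau': array([-1.53900e-01, -4.59254e+01,  4.43417e+01, -3.26600e-01,
       -6.85000e-02, -6.80000e-03]), 'tcp_pos': array([0.4421, 0.2722, 0.0312]), 'tcp_rot': array([6.240e-01, 7.814e-01, 2.000e-04, 0.000e+00]), 'force': array([-0.9689,  0.2587,  4.1027]), 'moment': array([-0.0817,  0.17  ,  0.0224]), 'gripper_force': np.float64(30.9972), 'grip_width': np.float64(0.0171)}
```

Request:
servo_tool:
  series:
    - {"tx": 0, "ty": 0, "tz": 0, "ax": 0, "ay": 0, "az": 0, "grip": 1}
    - {"tx": 0, "ty": 0, "tz": 0, "ax": 0, "ay": 0, "az": 0, "grip": 1}
    - {"tx": 0, "ty": 0, "tz": -1.5, "ax": 0, "ay": 0, "az": 0, "grip": 1}
    - {"tx": 0, "ty": 0, "tz": -4, "ax": 0, "ay": 0, "az": 0, "grip": 1}
    - {"tx": 0, "ty": 0, "tz": -7, "ax": 0, "ay": 0, "az": 0, "grip": 1}
    - {"tx": 0, "ty": 0, "tz": -10, "ax": 0, "ay": 0, "az": 0, "grip": 1}
    - {"tx": 0, "ty": 0, "tz": -13, "ax": 0, "ay": 0, "az": 0, "grip": 1}
    - {"tx": 0, "ty": 0, "tz": -15, "ax": 0, "ay": 0, "az": 0, "grip": 1}
  squeeze: 100

```text
t: 2.78
tcp_pos: [0.4422, 0.2723, 0.1834]
tcp_rot: [0.624, 0.781, 0.001, 0.0]
force: [0.6, 0.2, -1.1]
grip_width: 0.0164
gripper_force: 97.7
```

```bash
python3 - <<'E'
from h import *
print(delta([.599,.092,.245],-99.1)); print(delta([.56,.14,.245],-99.1))
E
```

```text
(array([-21.04,  11.31,  -6.15]), array([ 0.09, -0.05, 21.88]))
(array([-15.5 ,   8.57,  -6.16]), array([ 0.09, -0.05, 21.88]))
```

Request:
servo_tool:
  series:
    - {"tx": -2, "ty": 1, "tz": -1, "ax": 0, "ay": 0, "az": 3, "grip": 1}
    - {"tx": -4.5, "ty": 2.5, "tz": -2, "ax": 0, "ay": 0, "az": 6, "grip": 1}
    - {"tx": -7, "ty": 4, "tz": -3, "ax": 0, "ay": 0, "az": 10, "grip": 1}
    - {"tx": -9.5, "ty": 5.5, "tz": -4, "ax": 0, "ay": 0, "az": 14, "grip": 1}
    - {"tx": -12, "ty": 7, "tz": -5, "ax": 0, "ay": 0, "az": 18, "grip": 1}
    - {"tx": -14, "ty": 8, "tz": -6.2, "ax": 0, "ay": 0, "az": 21.9, "grip": 1}
    - {"tx": -15.5, "ty": 8.6, "tz": -6.2, "ax": 0, "ay": 0, "az": 21.9, "grip": 1}
    - {"tx": -15.5, "ty": 8.6, "tz": -6.2, "ax": 0, "ay": 0, "az": 21.9, "grip": 1}

```text
t: 3.45
tcp_pos: [0.5618, 0.1377, 0.2425]
tcp_rot: [0.762, 0.647, -0.0, 0.0]
force: [0.5, 0.4, -2.3]
grip_width: 0.0164
gripper_force: 97.8
```

```bash
python3 - <<'E'
from h import *
import pickle
print(bot.read_state()["tcp_pos"],delta([.599,.092,.245],-99.1))
s=cap("side");t=cap("top");pickle.dump((s,t),open("c1.pkl","wb"))
a=cv2.resize(s["frame"][170:270,235:335],(400,400),interpolation=cv2.INTER_CUBIC)
b=cv2.resize(t["frame"][130:230,240:340],(400,400),interpolation=cv2.INTER_CUBIC)
cv2.imwrite("pics/p1.png",np.hstack([a,b]))
E
```

```text
[0.56183309 0.13766055 0.24246301] (array([-3.91,  4.41, -0.25]), array([ 0.01,  0.04, -0.19]))
```

View pics/p1.png

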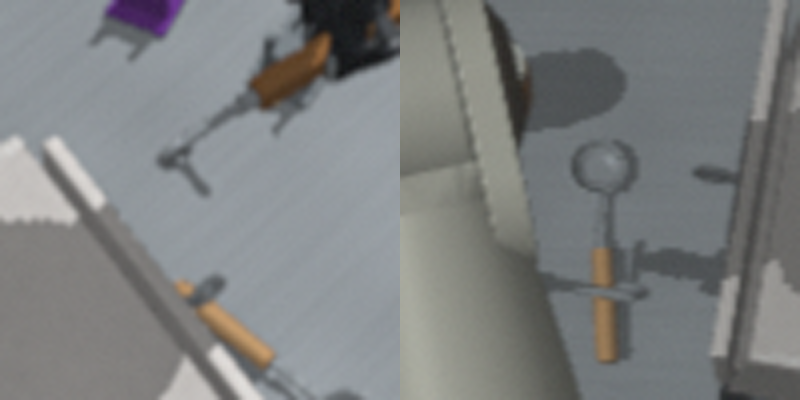

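Side crop: prong root at (172,158), tip (205,190), eye centre (208,291). Top crop: root at (240,292), tip (237,243), eye ring centre (313,174). Next I'll work out the bias of the cameras against the kinematics and where the eye is.

```bash
python3 - <<'E'
from h import *
import pickle
s,t=pickle.load(open("c1.pkl","rb"));st=bot.read_state()
R=Ro.from_quat(st["tcp_rot"]).as_matrix();px,py,pz=-R[:,0],R[:,1],-R[:,2];mid=st["tcp_pos"]+.017*pz
S=lambda u,v:(u/4+235-.375,v/4+170-.375);T=lambda u,v:(u/4+240-.375,v/4+130-.375)
for n,a,b,P in(("tip",(205,190),(237,244),mid+.135*px+.041*py),("root",(172,158),(240,292),mid+.135*px)):
    m,e=tri(s,S(*a),t,T(*b));print(n,m,e,"kin",P,"diff",m-P, "pix pred s,t",(proj(s,P)-S(*a)),(proj(t,P)-T(*b)))
m,e=tri(s,S(208,291),t,T(313,174));print("eye",m,e)
for z in(.256,.262,.268): print(z,onz(s,*S(208,291),z)[:2],onz(t,*T(313,174),z)[:2])
E
```

```text
tip [5.78655436e-01 5.00613859e-04 2.53788169e-01] 0.0003896271191032993 kin [ 5.79180559e-01 -1.87291332e-04  2.59017403e-01] diff [-0.00052512  0.00068791 -0.00522923] pix pred s,t [ 0.04007707 -0.68115533] [ 0.36125672 -0.51392771]
root [5.44429424e-01 1.29041788e-04 2.53076032e-01] 0.005108103818569953 kin [0.53870536 0.00635143 0.25907257] diff [ 0.00572407 -0.00622239 -0.00599654] pix pred s,t [-0.82551953 -3.71409207] [-2.76728667  0.98013694]
eye [ 0.63213766 -0.05332271  0.26031984] 0.0032542328599565414
0.256 [ 0.63165416 -0.05052396] [ 0.63229447 -0.05498211]
0.262 [ 0.63356674 -0.05251063] [ 0.63072362 -0.05449849]
0.268 [ 0.63547932 -0.0544973 ] [ 0.62915277 -0.05401488]
```

```bash
python3 - <<'E'
from h import *
print(delta([.5985,.0885,.247],-99.1))
E
```

```text
(array([-4.44,  4.59, -0.5 ]), array([-0.08,  0.02, -0.08]))
```

Request:
servo_tool:
  series:
    - {"tx": -1, "ty": 1, "tz": -0.2, "ax": 0, "ay": 0, "az": 0, "grip": 1}
    - {"tx": -2, "ty": 2, "tz": -0.5, "ax": 0, "ay": 0, "az": 0, "grip": 1}
    - {"tx": -3, "ty": 3, "tz": -0.5, "ax": 0, "ay": 0, "az": 0, "grip": 1}
    - {"tx": -4, "ty": 3.8, "tz": -0.5, "ax": 0, "ay": 0, "az": 0, "grip": 1}
    - {"tx": -4.4, "ty": 4.3, "tz": -0.5, "ax": 0, "ay": 0, "az": 0, "grip": 1}
    - {"tx": -4.4, "ty": 4.6, "tz": -0.5, "ax": 0, "ay": 0, "az": 0, "grip": 1}
    - {"tx": -4.4, "ty": 4.6, "tz": -0.5, "ax": 0, "ay": 0, "az": 0, "grip": 1}

```text
t: 4.13
tcp_pos: [0.5991, 0.0888, 0.2474]
tcp_rot: [0.761, 0.648, -0.0, -0.0]
force: [0.7, 1.0, -1.8]
grip_width: 0.0163
gripper_force: 97.9
```

```bash
python3 - <<'E'
from h import *
import pickle
print(bot.read_state()["tcp_pos"],bot.read_state()["force"],delta([.5985,.0885,.247],-99.1))
s=cap("side");t=cap("top");pickle.dump((s,t),open("c2.pkl","wb"))
a=cv2.resize(s["frame"][210:260,260:310],(400,400),interpolation=cv2.INTER_CUBIC)
b=cv2.resize(t["frame"][150:200,285:335],(400,400),interpolation=cv2.INTER_CUBIC)
cv2.imwrite("pics/p2.png",np.hstack([a,b]))
E
```

```text
[0.59914817 0.08881274 0.2474108 ] [ 0.66132407  1.00485301 -1.81037318] (array([-0.04, -0.06,  0.04]), array([-0.03,  0.  , -0.08]))
```

View pics/p2.png

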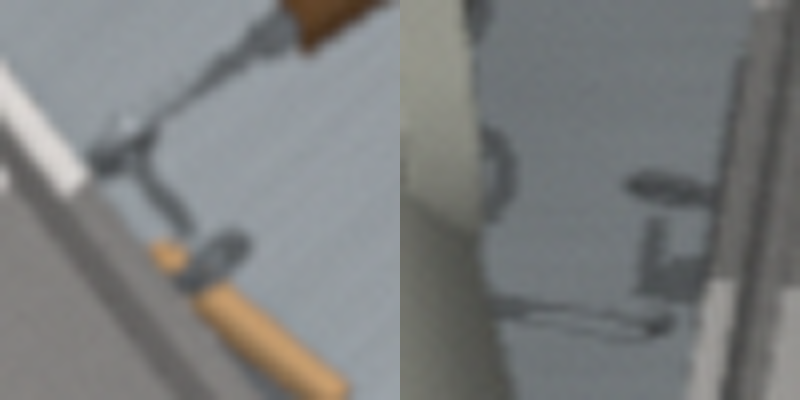

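Side crop: prong tip at (190,230), collar (145,150), ring's outer end (248,238), ring centre about (221,259). Top crop: prong tip at (655,222), ring's outer end 625, ring centre about (662,187). Next I'll compare the tip and eye differentially.

```bash
python3 - <<'E'
from h import *
import pickle
s,t=pickle.load(open("c2.pkl","rb"));st=bot.read_state()
R=Ro.from_quat(st["tcp_rot"]).as_matrix();px,py,pz=-R[:,0],R[:,1],-R[:,2];mid=st["tcp_pos"]+.017*pz
S=lambda u,v:np.array((u/8+260-.4375,v/8+210-.4375));T=lambda u,v:np.array((u/8+285-.4375-50,v/8+150-.4375))
tip=mid+.135*px+.0415*py
print("tip kin",tip)
for c,F,tp,ey in((s,S,(190,230),(221,259)),(t,T,(655,222),(662,187))):
    J=np.c_[[proj(c,tip+.001*a)-proj(c,tip) for a in(px,py,pz)]].T
    print("tip err px",F(*tp)-proj(c,tip),"eye-tip px",F(*ey)-F(*tp));print("J px/mm",np.round(J,3).tolist())
    A=J if c is s else np.r_[A,J]; b=F(*ey)-F(*tp) if c is s else np.r_[b,F(*ey)-F(*tp)]
d,r,_,_=np.linalg.lstsq(A,b,rcond=None);print("eye-tip mm in pole axes",d,"resid",A@d-b)
m1,e=tri(s,S(221,259),t,T(662,187));m2,e2=tri(s,S(190,230),t,T(655,222));print(m1,e,m2,e2,tip+m1-m2)
E
```

```text
tip kin [ 0.61817741 -0.05040746  0.26466141]
tip err px [0.44618673 0.86841752] eye-tip px [3.875 3.625]
J px/mm [[-0.323, 0.234, -0.001], [0.212, 0.292, -0.171]]
tip err px [-0.10525591  0.29555763] eye-tip px [ 0.875 -4.375]
J px/mm [[0.336, 0.055, 0.027], [0.058, -0.326, -0.083]]
eye-tip mm in pole axes [-0.82491832 13.84621904  0.99612665] resid [-0.37592002  0.07380155 -0.36193197 -0.26469267]
[ 0.63250162 -0.05164275  0.26092417] 0.0031823595904281513 [ 0.61878517 -0.05009484  0.25979635] 0.0009462098061308023 [ 0.63189386 -0.05195537  0.26578923]
```

Request:
servo_tool:
  series:
    - {"tx": 0.08, "ty": 0, "tz": -0.1, "ax": 0, "ay": 0, "az": 0, "grip": 1}
    - {"tx": 0.08, "ty": 0.4, "tz": -0.1, "ax": 0, "ay": 0, "az": 0, "grip": 1}
    - {"tx": 0.08, "ty": 0.8, "tz": -0.1, "ax": 0, "ay": 0, "az": 0, "grip": 1}
    - {"tx": 0.08, "ty": 1.1, "tz": -0.1, "ax": 0, "ay": 0, "az": 0, "grip": 1}
    - {"tx": 0.08, "ty": 1.3, "tz": -0.1, "ax": 0, "ay": 0, "az": 0, "grip": 1}
    - {"tx": 0.08, "ty": 1.5, "tz": -0.1, "ax": 0, "ay": 0, "az": 0, "grip": 1}
    - {"tx": 0.08, "ty": 1.5, "tz": -0.1, "ax": 0, "ay": 0, "az": 0, "grip": 1}
    - {"tx": 0.08, "ty": 1.5, "tz": -0.1, "ax": 0, "ay": 0, "az": 0, "grip": 1}

```text
t: 4.9
tcp_pos: [0.6136, 0.0877, 0.2487]
tcp_rot: [0.761, 0.649, -0.0, -0.0]
force: [-0.3, -0.3, -1.7]
grip_width: 0.0165
gripper_force: 97.9
```

Request:
servo_tool:
  series:
    - {"tx": 0, "ty": 0.3, "tz": 0, "ax": 0, "ay": 0, "az": 0, "grip": 1}
    - {"tx": 0, "ty": 0.6, "tz": 0, "ax": 0, "ay": 0, "az": 0, "grip": 1}
    - {"tx": 0, "ty": 0.9, "tz": 0, "ax": 0, "ay": 0, "az": 0, "grip": 1}
    - {"tx": 0, "ty": 1.2, "tz": 0, "ax": 0, "ay": 0, "az": 0, "grip": 1}
    - {"tx": 0, "ty": 1.5, "tz": 0, "ax": 0, "ay": 0, "az": 0, "grip": 1}
    - {"tx": 0, "ty": 1.5, "tz": 0, "ax": 0, "ay": 0, "az": 0, "grip": 1}

```text
t: 5.4
tcp_pos: [0.6289, 0.0852, 0.2485]
tcp_rot: [0.761, 0.649, -0.0, -0.0]
force: [0.8, -0.0, -1.0]
grip_width: 0.0166
gripper_force: 97.9
```

```bash
python3 - <<'E'
from h import *
import pickle
s=cap("side");t=cap("top");print(bot.read_state()["force"],bot.read_state()["moment"])
a=cv2.resize(s["frame"][210:260,260:310],(400,400),interpolation=cv2.INTER_CUBIC)
b=cv2.resize(t["frame"][150:200,285:335],(400,400),interpolation=cv2.INTER_CUBIC)
cv2.imwrite("pics/p3.png",np.hstack([a,b]))
E
```

```text
[ 0.28296721  0.11261836 -0.9313233 ] [ 4.63462954e-02 -4.52022212e-05 -2.33516204e-02]
```

View pics/p3.png

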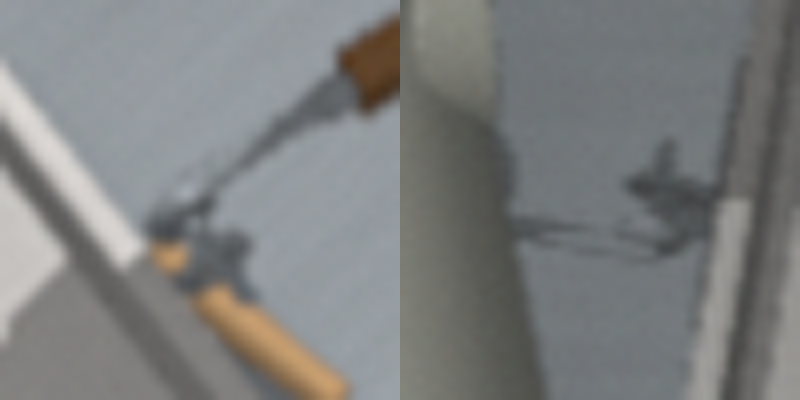

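The prong is through the eye: the tip shows beyond the ring at top (668,145) and side (245,295). I'll press home in small steps.

Request:
servo_tool:
  series:
    - {"tx": 0, "ty": 0.3, "tz": 0, "ax": 0, "ay": 0, "az": 0, "grip": 1}
    - {"tx": 0, "ty": 0.6, "tz": 0, "ax": 0, "ay": 0, "az": 0, "grip": 1}
    - {"tx": 0, "ty": 0.9, "tz": 0, "ax": 0, "ay": 0, "az": 0, "grip": 1}
    - {"tx": 0, "ty": 1.1, "tz": 0, "ax": 0, "ay": 0, "az": 0, "grip": 1}
    - {"tx": 0, "ty": 1.2, "tz": 0, "ax": 0, "ay": 0, "az": 0, "grip": 1}
    - {"tx": 0, "ty": 1.2, "tz": 0, "ax": 0, "ay": 0, "az": 0, "grip": 1}

```text
t: 6.0
tcp_pos: [0.6405, 0.0833, 0.2486]
tcp_rot: [0.761, 0.649, -0.0, -0.0]
force: [0.1, -0.2, -0.5]
grip_width: 0.0162
gripper_force: 97.9
```

Request:
servo_tool:
  series:
    - {"tx": 0, "ty": 0.05, "tz": 0, "ax": 0, "ay": 0, "az": 0, "grip": 1}
    - {"tx": 0, "ty": 0.1, "tz": 0, "ax": 0, "ay": 0, "az": 0, "grip": 1}
    - {"tx": 0, "ty": 0.1, "tz": 0, "ax": 0, "ay": 0, "az": 0, "grip": 1}

```text
t: 6.25
tcp_pos: [0.6412, 0.0832, 0.2489]
tcp_rot: [0.761, 0.649, -0.0, 0.0]
force: [-0.7, -0.2, -1.3]
grip_width: 0.0167
gripper_force: 97.9
```

Request:
servo_tool:
  series:
    - {"tx": 0, "ty": 0.05, "tz": 0, "ax": 0, "ay": 0, "az": 0, "grip": 1}
    - {"tx": 0, "ty": 0.1, "tz": 0, "ax": 0, "ay": 0, "az": 0, "grip": 1}
    - {"tx": 0, "ty": 0.1, "tz": 0, "ax": 0, "ay": 0, "az": 0, "grip": 1}

```text
t: 6.5
tcp_pos: [0.6422, 0.0831, 0.2488]
tcp_rot: [0.761, 0.649, -0.0, -0.0]
force: [0.1, 0.4, -1.1]
grip_width: 0.0167
gripper_force: 97.9
```

Request:
servo_tool:
  series:
    - {"tx": 0, "ty": 0.05, "tz": 0, "ax": 0, "ay": 0, "az": 0, "grip": 1}
    - {"tx": 0, "ty": 0.05, "tz": 0, "ax": 0, "ay": 0, "az": 0, "grip": 1}
    - {"tx": 0, "ty": 0.05, "tz": 0, "ax": 0, "ay": 0, "az": 0, "grip": 1}

```text
t: 6.75
tcp_pos: [0.6425, 0.083, 0.2488]
tcp_rot: [0.761, 0.649, -0.0, -0.0]
force: [-1.6, 0.7, -1.3]
grip_width: 0.0169
gripper_force: 97.9
```

Request:
servo_tool:
  series:
    - {"tx": 0, "ty": 0.05, "tz": 0, "ax": 0, "ay": 0, "az": 0, "grip": 1}
    - {"tx": 0, "ty": 0.05, "tz": 0, "ax": 0, "ay": 0, "az": 0, "grip": 1}
    - {"tx": 0, "ty": 0.05, "tz": 0, "ax": 0, "ay": 0, "az": 0, "grip": 1}

```text
t: 7.0
tcp_pos: [0.643, 0.083, 0.2488]
tcp_rot: [0.761, 0.649, -0.0, -0.0]
force: [-3.8, 1.4, -0.7]
grip_width: 0.0164
gripper_force: 98.1
```

Request:
servo_tool:
  series:
    - {"tx": 0, "ty": 0.05, "tz": 0, "ax": 0, "ay": 0, "az": 0, "grip": 1}
    - {"tx": 0, "ty": 0.05, "tz": 0, "ax": 0, "ay": 0, "az": 0, "grip": 1}
    - {"tx": 0, "ty": 0.05, "tz": 0, "ax": 0, "ay": 0, "az": 0, "grip": 1}

```text
t: 7.25
tcp_pos: [0.6434, 0.0829, 0.2488]
tcp_rot: [0.761, 0.649, -0.0, -0.0]
force: [-4.6, 2.5, -0.8]
grip_width: 0.0165
gripper_force: 98.2
```

The collar has been bearing at about 4–5 N for 0.5 s. I'll ease off slightly and start the swing.

Request:
servo_tool:
  series:
    - {"tx": 0, "ty": -0.2, "tz": 0, "ax": 0, "ay": 0, "az": 0, "grip": 1}
    - {"tx": 0, "ty": -0.3, "tz": 0, "ax": 0, "ay": 0, "az": 0, "grip": 1}
    - {"tx": 0.4, "ty": -0.3, "tz": 0.2, "ax": 0, "ay": 0, "az": 0, "grip": 1}
    - {"tx": 0.7, "ty": -0.3, "tz": 0.35, "ax": 0, "ay": 0, "az": 0, "grip": 1}
    - {"tx": 1.04, "ty": -0.3, "tz": 0.56, "ax": 0, "ay": 0, "az": 0, "grip": 1}
    - {"tx": 1.5, "ty": -0.3, "tz": 0.86, "ax": 0, "ay": 0, "az": 0, "grip": 1}
    - {"tx": 1.91, "ty": -0.3, "tz": 1.16, "ax": 0, "ay": 0, "az": 0, "grip": 1}
  squeeze: 120

```text
t: 7.83
tcp_pos: [0.644, 0.1024, 0.2368]
tcp_rot: [0.761, 0.649, -0.0, 0.0]
force: [1.0, -4.2, -1.8]
grip_width: 0.016
gripper_force: 119.3
```

```bash
python3 - <<'E'
from h import *
s=bot.read_state();print(s["tcp_pos"],s["force"],s["moment"])
E
```

```text
[0.64396499 0.10235801 0.23680386] [ 0.95423541 -4.2056414  -1.81315846] [-0.83220433 -0.00592821  0.14234777]
```

Request:
servo_tool:
  series:
    - {"tx": 0.41, "ty": 0, "tz": 0.33, "ax": 0, "ay": 0, "az": 0, "grip": 1}
    - {"tx": 0.81, "ty": 0, "tz": 0.68, "ax": 0, "ay": 0, "az": 0, "grip": 1}
    - {"tx": 1.19, "ty": 0, "tz": 1.04, "ax": 0, "ay": 0, "az": 0, "grip": 1}
    - {"tx": 1.55, "ty": 0, "tz": 1.43, "ax": 0, "ay": 0, "az": 0, "grip": 1}
    - {"tx": 1.88, "ty": 0, "tz": 1.84, "ax": 0, "ay": 0, "az": 0, "grip": 1}
    - {"tx": 2.2, "ty": 0, "tz": 2.26, "ax": 0, "ay": 0, "az": 0, "grip": 1}

```text
t: 8.33
tcp_pos: [0.6472, 0.124, 0.2139]
tcp_rot: [0.761, 0.649, -0.001, 0.0]
force: [0.3, -6.1, -2.4]
grip_width: 0.0162
gripper_force: 119.3
```

```bash
python3 - <<'E'
from h import *
s=bot.read_state();print(s["tcp_pos"],s["force"],s["moment"])
E
```

```text
[0.64715995 0.12400468 0.21386079] [ 0.31425895 -6.05113667 -2.41239815] [-0.98737005  0.0830842   0.03960869]
```

Request:
servo_tool:
  series:
    - {"tx": 0.0, "ty": 0, "tz": 0.2, "ax": 0, "ay": 0, "az": 0, "grip": 1}
    - {"tx": 0.1, "ty": 0, "tz": 0.54, "ax": 0, "ay": 0, "az": 0, "grip": 1}
    - {"tx": 0.37, "ty": 0, "tz": 1.0, "ax": 0, "ay": 0, "az": 0, "grip": 1}
    - {"tx": 0.62, "ty": 0, "tz": 1.45, "ax": 0, "ay": 0, "az": 0, "grip": 1}
    - {"tx": 0.85, "ty": 0, "tz": 1.93, "ax": 0, "ay": 0, "az": 0, "grip": 1}

```text
t: 8.75
tcp_pos: [0.6487, 0.1325, 0.195]
tcp_rot: [0.761, 0.649, 0.0, 0.0]
force: [-0.6, -2.5, 0.3]
grip_width: 0.0163
gripper_force: 119.6
```

```bash
python3 - <<'E'
from h import *
s=bot.read_state();print(s["tcp_pos"],s["force"],s["moment"])
E
```

```text
[0.64866605 0.13251453 0.19503365] [-0.63793399 -2.49457886  0.25767528] [-0.72674818  0.02607366 -0.01471537]
```

Request:
servo_tool:
  series:
    - {"tx": 0.1, "ty": 0, "tz": 0.5, "ax": 0, "ay": 0, "az": 0, "grip": 1}
    - {"tx": 0.28, "ty": 0, "tz": 1.0, "ax": 0, "ay": 0, "az": 0, "grip": 1}
    - {"tx": 0.44, "ty": 0, "tz": 1.5, "ax": 0, "ay": 0, "az": 0, "grip": 1}
    - {"tx": 0.56, "ty": 0, "tz": 2.02, "ax": 0, "ay": 0, "az": 0, "grip": 1}

```text
t: 9.08
tcp_pos: [0.6495, 0.138, 0.1746]
tcp_rot: [0.761, 0.649, 0.0, 0.0]
force: [0.0, -1.6, 0.1]
grip_width: 0.0162
gripper_force: 119.6
```

```bash
python3 - <<'E'
from h import *
s=bot.read_state();print(s["tcp_pos"],s["force"],s["moment"])
E
```

```text
[0.64948855 0.13801346 0.1746204 ] [ 0.01545657 -1.63920954  0.06514143] [-0.56872695  0.02939583  0.02515556]
```

Request:
servo_tool:
  series:
    - {"tx": 0.0, "ty": 0, "tz": 0.52, "ax": 0, "ay": 0, "az": 0, "grip": 1}
    - {"tx": 0.08, "ty": 0, "tz": 1.04, "ax": 0, "ay": 0, "az": 0, "grip": 1}
    - {"tx": 0.14, "ty": 0, "tz": 1.57, "ax": 0, "ay": 0, "az": 0, "grip": 1}
    - {"tx": 0.16, "ty": 0, "tz": 2.09, "ax": 0, "ay": 0, "az": 0, "grip": 1}

```text
t: 9.42
tcp_pos: [0.6497, 0.1395, 0.1537]
tcp_rot: [0.761, 0.649, 0.0, -0.0]
force: [0.0, -0.9, 0.8]
grip_width: 0.0158
gripper_force: 119.7
```

```bash
python3 - <<'E'
from h import *
s=bot.read_state();print(s["tcp_pos"],s["force"],s["moment"])
E
```

```text
[0.64974382 0.13951239 0.1537329 ] [ 0.04499115 -0.87478335  0.80755024] [-0.30922285 -0.07656514  0.03895621]
```

Request:
servo_tool:
  series:
    - {"tx": 0.0, "ty": 0, "tz": 0.5, "ax": 0, "ay": 0, "az": 0, "grip": 1}
    - {"tx": -0.03, "ty": 0, "tz": 1.06, "ax": 0, "ay": 0, "az": 0, "grip": 1}
    - {"tx": -0.1, "ty": 0, "tz": 1.6, "ax": 0, "ay": 0, "az": 0, "grip": 1}
    - {"tx": -0.16, "ty": 0, "tz": 2.0, "ax": 0, "ay": 0, "az": 0, "grip": 1}
    - {"tx": -0.16, "ty": 0, "tz": 2.0, "ax": 0, "ay": 0, "az": 0, "grip": 1}

```text
t: 9.83
tcp_pos: [0.6491, 0.1376, 0.1329]
tcp_rot: [0.761, 0.649, -0.001, -0.0]
force: [0.2, -0.6, -0.4]
grip_width: 0.016
gripper_force: 119.5
```

Request:
servo_tool:
  series:
    - {"tx": 0, "ty": 0, "tz": 0.1, "ax": 0, "ay": 0, "az": 0, "grip": 1}
    - {"tx": -0.04, "ty": 0, "tz": 0.2, "ax": 0, "ay": 0, "az": 0, "grip": 1}
    - {"tx": -0.04, "ty": 0, "tz": 0.2, "ax": 0, "ay": 0, "az": 0, "grip": 1}

```text
t: 10.08
tcp_pos: [0.6494, 0.1375, 0.1322]
tcp_rot: [0.761, 0.649, 0.0, -0.0]
force: [0.3, 0.8, -0.7]
grip_width: 0.0165
gripper_force: 119.5
```

```bash
python3 - <<'E'
from h import *
s=bot.read_state();print(s["tcp_pos"],s["force"],s["moment"])
E
```

```text
[0.64938908 0.1375035  0.13221757] [ 0.29962308  0.77594927 -0.68929063] [ 0.14370935  0.0372445  -0.06988428]
```

Request:
servo_tool:
  series:
    - {"tx": 0, "ty": 0, "tz": 0.1, "ax": 0, "ay": 0, "az": 0, "grip": 1}
    - {"tx": 0, "ty": 0, "tz": 0.15, "ax": 0, "ay": 0, "az": 0, "grip": 1}
    - {"tx": 0, "ty": 0, "tz": 0.15, "ax": 0, "ay": 0, "az": 0, "grip": 1}

```text
t: 10.33
tcp_pos: [0.6494, 0.1374, 0.1308]
tcp_rot: [0.761, 0.649, -0.0, 0.0]
force: [0.1, 0.2, 0.1]
grip_width: 0.0162
gripper_force: 119.5
```

```bash
python3 - <<'E'
from h import *
s=bot.read_state();print(s["tcp_pos"],s["force"],s["moment"])
E
```

```text
[0.64944279 0.13738378 0.13075671] [0.12146425 0.23107695 0.13509534] [-0.0388564   0.04197582  0.02908694]
```

Request:
servo_tool:
  series:
    - {"tx": 0, "ty": 0, "tz": 0.1, "ax": 0, "ay": 0, "az": 0, "grip": 1}
    - {"tx": 0, "ty": 0, "tz": 0.2, "ax": 0, "ay": 0, "az": 0, "grip": 1}
    - {"tx": 0, "ty": 0, "tz": 0.2, "ax": 0, "ay": 0, "az": 0, "grip": 1}

```text
t: 10.58
tcp_pos: [0.6495, 0.1374, 0.1285]
tcp_rot: [0.761, 0.649, -0.0, 0.0]
force: [-0.0, 0.3, 0.1]
grip_width: 0.0163
gripper_force: 119.5
```

Request:
servo_tool:
  series:
    - {"tx": 0, "ty": 0, "tz": 0.1, "ax": 0, "ay": 0, "az": 0, "grip": 1}
    - {"tx": 0, "ty": 0, "tz": 0.2, "ax": 0, "ay": 0, "az": 0, "grip": 1}
    - {"tx": 0, "ty": 0, "tz": 0.2, "ax": 0, "ay": 0, "az": 0, "grip": 1}

```text
t: 10.83
tcp_pos: [0.6494, 0.1373, 0.1264]
tcp_rot: [0.761, 0.649, -0.0, 0.0]
force: [0.2, 0.5, 0.7]
grip_width: 0.0157
gripper_force: 119.5
```

```bash
python3 - <<'E'
from h import *
s=bot.read_state();print(s["tcp_pos"],s["force"],s["moment"])
E
```

```text
[0.64939089 0.13734312 0.12644817] [0.20581789 0.46535684 0.68851671] [-0.14796152 -0.10802948  0.06327036]
```

Request:
servo_tool:
  series:
    - {"tx": 0, "ty": 0, "tz": 0.1, "ax": 0, "ay": 0, "az": 0, "grip": 1}
    - {"tx": -0.03, "ty": 0, "tz": 0.2, "ax": 0, "ay": 0, "az": 0, "grip": 1}
    - {"tx": -0.03, "ty": 0, "tz": 0.2, "ax": 0, "ay": 0, "az": 0, "grip": 1}

```text
t: 11.08
tcp_pos: [0.6494, 0.1371, 0.1246]
tcp_rot: [0.761, 0.649, -0.0, 0.0]
force: [0.2, 1.4, 1.3]
grip_width: 0.0161
gripper_force: 119.6
```

```bash
python3 - <<'E'
from h import *
import pickle
s=bot.read_state();print(s["tcp_pos"],s["force"],s["moment"])
s=cap("side");t=cap("top");pickle.dump((s,t),open("c3.pkl","wb"))
a=cv2.resize(s["frame"][190:290,250:350],(400,400),interpolation=cv2.INTER_CUBIC)
b=cv2.resize(t["frame"][120:220,255:355],(400,400),interpolation=cv2.INTER_CUBIC)
cv2.imwrite("pics/p4.png",np.hstack([a,b]))
E
```

```text
[0.64937313 0.13711232 0.12460201] [0.23412052 1.44824403 1.32113005] [-0.16311133 -0.06001723  0.05345887]
```

View pics/p4.png

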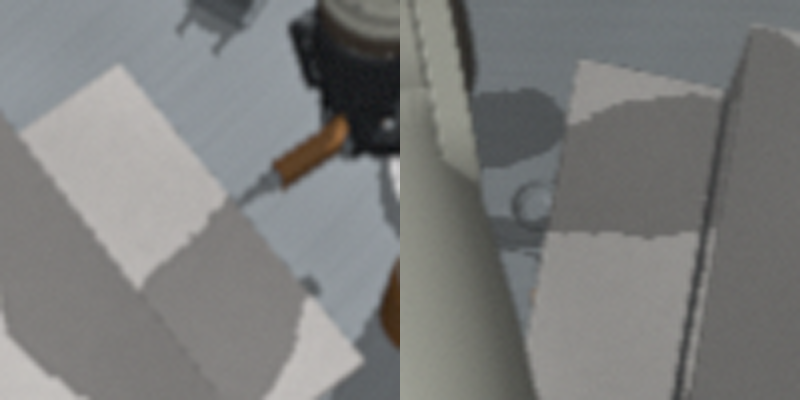

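The flap looks almost horizontal, with its free edge from side (122,65) to (362,358) and the pole shank reaching under it. I'll continue to the stop, going by force.

Request:
servo_tool:
  series:
    - {"tx": -0.05, "ty": 0, "tz": 0.1, "ax": 0, "ay": 0, "az": 0, "grip": 1}
    - {"tx": -0.1, "ty": 0, "tz": 0.2, "ax": 0, "ay": 0, "az": 0, "grip": 1}
    - {"tx": -0.1, "ty": 0, "tz": 0.2, "ax": 0, "ay": 0, "az": 0, "grip": 1}

```text
t: 11.43
tcp_pos: [0.6495, 0.1368, 0.1234]
tcp_rot: [0.761, 0.649, 0.001, -0.0]
force: [-0.8, 6.2, 5.9]
grip_width: 0.0161
gripper_force: 120.5
```

Request:
servo_tool:
  series:
    - {"tx": 0, "ty": 0, "tz": 0.1, "ax": 0, "ay": 0, "az": 0, "grip": 1}
    - {"tx": 0, "ty": 0, "tz": 0.1, "ax": 0, "ay": 0, "az": 0, "grip": 1}
    - {"tx": 0, "ty": 0, "tz": 0.1, "ax": 0, "ay": 0, "az": 0, "grip": 1}

```text
t: 11.68
tcp_pos: [0.6496, 0.1368, 0.1229]
tcp_rot: [0.761, 0.649, 0.001, 0.0]
force: [-0.0, 5.5, 7.4]
grip_width: 0.0165
gripper_force: 120.7
```

```bash
python3 - <<'E'
from h import *
import pickle
s=bot.read_state();print(s["tcp_pos"],s["force"],s["moment"])
s,t=pickle.load(open("c3.pkl","rb"))
S=lambda u,v:(u/4+250-.375,v/4+190-.375);T=lambda u,v:(u/4+255-.375,v/4+120-.375)
print(tri(s,S(362,358),t,T(181,60)),tri(s,S(122,65),t,T(127,380)))
E
```

```text
[0.64956342 0.1368094  0.12289098] [-0.04860647  5.45446852  7.37140373] [-0.02854846  0.16832446 -0.08130212]
(array([ 0.77876947, -0.00242499,  0.17908263]), np.float64(0.0028277702814606537)) (array([0.51742686, 0.0369965 , 0.19276459]), np.float64(0.0030633336654204957))
```

Force jumped to about 10 N, so the flap is on its stop. I'll relax to centre the prong in the eye.

Request:
servo_tool:
  series:
    - {"tx": 0.1, "ty": 0, "tz": -0.2, "ax": 0, "ay": 0, "az": 0, "grip": 1}
    - {"tx": 0.2, "ty": 0, "tz": -0.4, "ax": 0, "ay": 0, "az": 0, "grip": 1}
    - {"tx": 0.25, "ty": 0, "tz": -0.6, "ax": 0, "ay": 0, "az": 0, "grip": 1}
    - {"tx": 0.25, "ty": 0, "tz": -0.6, "ax": 0, "ay": 0, "az": 0, "grip": 1}

```text
t: 12.02
tcp_pos: [0.6496, 0.1387, 0.1277]
tcp_rot: [0.761, 0.649, -0.0, -0.0]
force: [0.6, 0.0, -1.7]
grip_width: 0.0162
gripper_force: 119.3
```

```bash
python3 - <<'E'
from h import *
s=bot.read_state();print(s["tcp_pos"],s["force"],s["moment"])
E
```

```text
[0.64956207 0.13865984 0.12767045] [ 0.57398675  0.03028297 -1.69095306] [-0.00021377 -0.04441123  0.02672146]
```

Request:
servo_tool:
  series:
    - {"tx": 0, "ty": -0.4, "tz": 0, "ax": 0, "ay": 0, "az": 0, "grip": 1}
    - {"tx": 0, "ty": -0.9, "tz": 0, "ax": 0, "ay": 0, "az": 0, "grip": 1}
    - {"tx": 0, "ty": -1.5, "tz": 0, "ax": 0, "ay": 0, "az": 0, "grip": 1}
    - {"tx": 0, "ty": -2.1, "tz": 0, "ax": 0, "ay": 0, "az": 0, "grip": 1}

```text
t: 12.35
tcp_pos: [0.628, 0.1419, 0.1275]
tcp_rot: [0.761, 0.649, -0.0, -0.0]
force: [0.3, -0.3, -1.6]
grip_width: 0.016
gripper_force: 119.3
```

Request:
servo_tool:
  series:
    - {"tx": 0, "ty": -0.5, "tz": 0, "ax": 0, "ay": 0, "az": 0, "grip": 1}
    - {"tx": 0, "ty": -1.0, "tz": 0, "ax": 0, "ay": 0, "az": 0, "grip": 1}
    - {"tx": 0, "ty": -1.5, "tz": 0, "ax": 0, "ay": 0, "az": 0, "grip": 1}
    - {"tx": 0, "ty": -2.0, "tz": 0, "ax": 0, "ay": 0, "az": 0, "grip": 1}
    - {"tx": 0, "ty": -2.5, "tz": 0, "ax": 0, "ay": 0, "az": 0, "grip": 1}
    - {"tx": 0, "ty": -3.0, "tz": 0, "ax": 0, "ay": 0, "az": 0, "grip": 1}
    - {"tx": 0, "ty": -3.5, "tz": 0, "ax": 0, "ay": 0, "az": 0, "grip": 1}

```text
t: 12.93
tcp_pos: [0.5938, 0.1476, 0.1278]
tcp_rot: [0.761, 0.649, 0.0, 0.0]
force: [-0.2, 0.5, -1.7]
grip_width: 0.0163
gripper_force: 119.3
```

Request:
servo_tool:
  series:
    - {"tx": 2, "ty": 0, "tz": 0, "ax": 0, "ay": 0, "az": 0, "grip": 1}
    - {"tx": 5, "ty": 0, "tz": 0, "ax": 0, "ay": 0, "az": 0, "grip": 1}
    - {"tx": 8, "ty": 0, "tz": 0, "ax": 0, "ay": 0, "az": 0, "grip": 1}
    - {"tx": 8, "ty": 0, "tz": 0, "ax": 0, "ay": 0, "az": 0, "grip": 1}

```text
t: 13.27
tcp_pos: [0.607, 0.2307, 0.1273]
tcp_rot: [0.76, 0.65, 0.001, -0.001]
force: [0.4, 0.4, -1.6]
grip_width: 0.016
gripper_force: 119.3
```

```bash
python3 - <<'E'
from h import *
import pickle
print(bot.read_state()["tcp_pos"],delta([.4421,.2722,.12],-77.21))
s=cap("side");t=cap("top");pickle.dump((s,t),open("c4.pkl","wb"))
a=cv2.resize(s["frame"][170:270,235:335],(400,400),interpolation=cv2.INTER_CUBIC)
b=cv2.resize(t["frame"][120:260,230:370],(400,400),interpolation=cv2.INTER_CUBIC)
cv2.imwrite("pics/p5.png",np.hstack([a,b]))
E
```

```text
[0.60696894 0.23071149 0.12729118] (array([  1.53, -16.93,   0.73]), array([ 2.000e-02, -9.000e-02, -2.175e+01]))
```

View pics/p5.png

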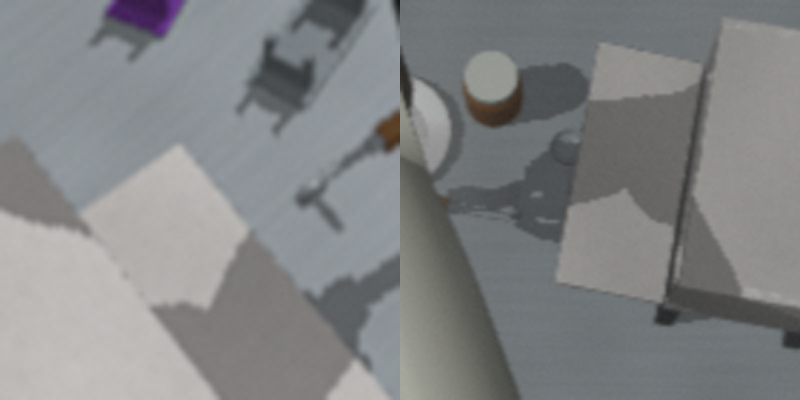

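The flap is down with its near corner at side (180,145) and top (155,282). The hook is free at side (310,190), and the empty grey rest is at side (290,70). Returning to the rest.

Request:
servo_tool:
  series:
    - {"tx": 0.2, "ty": -2.4, "tz": 0, "ax": 0, "ay": 0, "az": -3, "grip": 1}
    - {"tx": 0.4, "ty": -5, "tz": 0, "ax": 0, "ay": 0, "az": -7, "grip": 1}
    - {"tx": 0.7, "ty": -8, "tz": 0, "ax": 0, "ay": 0, "az": -11, "grip": 1}
    - {"tx": 1, "ty": -11, "tz": 0, "ax": 0, "ay": 0, "az": -15, "grip": 1}
    - {"tx": 1.2, "ty": -14, "tz": 0, "ax": 0, "ay": 0, "az": -19, "grip": 1}
    - {"tx": 1.5, "ty": -16.9, "tz": 0, "ax": 0, "ay": 0, "az": -21.8, "grip": 1}
    - {"tx": 1.5, "ty": -16.9, "tz": 0, "ax": 0, "ay": 0, "az": -21.8, "grip": 1}
    - {"tx": 1.5, "ty": -16.9, "tz": 0, "ax": 0, "ay": 0, "az": -21.8, "grip": 1}

```text
t: 14.03
tcp_pos: [0.4416, 0.2677, 0.1284]
tcp_rot: [0.624, 0.781, 0.001, 0.0]
force: [0.6, -0.4, -1.2]
grip_width: 0.016
gripper_force: 119.4
```

```bash
python3 - <<'E'
from h import *
import pickle
print(bot.read_state()["tcp_pos"],delta([.4421,.2722,.0322],-77.21))
s,t=pickle.load(open("c4.pkl","rb"))
k=400/140
S=lambda u,v:(u/4+235-.375,v/4+170-.375);T=lambda u,v:(u/k+230-.33,v/k+120-.33)
print(tri(s,S(180,145),t,T(156,282)))
E
```

```text
[0.44164639 0.2676837  0.12837325] (array([0.43, 0.13, 9.62]), array([ 0.07, -0.01, -0.08]))
(array([0.50868202, 0.04323856, 0.17445733]), np.float64(0.00333111086603041))
```

Corrected for bias, the flap corner is at about z 0.180, against 0.1825 expected at 1.45 rad, so the flap is fully down. Lowering the pole.

Request:
servo_tool:
  series:
    - {"tx": 0.4, "ty": 0.1, "tz": 0.5, "ax": 0, "ay": 0, "az": 0, "grip": 1}
    - {"tx": 0.4, "ty": 0.1, "tz": 3, "ax": 0, "ay": 0, "az": 0, "grip": 1}
    - {"tx": 0.4, "ty": 0.1, "tz": 5, "ax": 0, "ay": 0, "az": 0, "grip": 1}
    - {"tx": 0.4, "ty": 0.1, "tz": 7, "ax": 0, "ay": 0, "az": 0, "grip": 1}
    - {"tx": 0.4, "ty": 0.1, "tz": 8.5, "ax": 0, "ay": 0, "az": 0, "grip": 1}
    - {"tx": 0.4, "ty": 0.1, "tz": 9.3, "ax": 0, "ay": 0, "az": 0, "grip": 1}
    - {"tx": 0.4, "ty": 0.1, "tz": 9.5, "ax": 0, "ay": 0, "az": 0, "grip": 1}
    - {"tx": 0.4, "ty": 0.1, "tz": 9.5, "ax": 0, "ay": 0, "az": 0, "grip": 1}

```text
t: 14.7
tcp_pos: [0.443, 0.2718, 0.0323]
tcp_rot: [0.625, 0.781, -0.0, -0.0]
force: [1.1, -0.9, -1.7]
grip_width: 0.0162
gripper_force: 119.7
```

Request:
servo_tool:
  series:
    - {"tx": 0, "ty": 0, "tz": 0.1, "ax": 0, "ay": 0, "az": 0, "grip": 1}
    - {"tx": 0, "ty": 0, "tz": 0.1, "ax": 0, "ay": 0, "az": 0, "grip": 1}
    - {"tx": 0, "ty": 0, "tz": 0.1, "ax": 0, "ay": 0, "az": 0, "grip": 1}

```text
t: 14.95
tcp_pos: [0.443, 0.2723, 0.0322]
tcp_rot: [0.625, 0.781, 0.0, 0.0]
force: [-0.6, 0.0, -1.8]
grip_width: 0.0164
gripper_force: 119.7
```

Request:
servo_tool:
  series:
    - {"tx": 0, "ty": 0, "tz": 0.1, "ax": 0, "ay": 0, "az": 0, "grip": 1}
    - {"tx": 0, "ty": 0, "tz": 0.1, "ax": 0, "ay": 0, "az": 0, "grip": 1}
    - {"tx": 0, "ty": 0, "tz": 0.1, "ax": 0, "ay": 0, "az": 0, "grip": 1}

```text
t: 15.2
tcp_pos: [0.4429, 0.2724, 0.0314]
tcp_rot: [0.625, 0.781, 0.001, 0.0]
force: [-0.7, -1.1, 4.9]
grip_width: 0.0162
gripper_force: 120.2
```

Request:
servo_tool:
  series:
    - {"tx": 0, "ty": 0, "tz": 0.1, "ax": 0, "ay": 0, "az": 0, "grip": 1}
    - {"tx": 0, "ty": 0, "tz": 0.1, "ax": 0, "ay": 0, "az": 0, "grip": 1}
    - {"tx": 0, "ty": 0, "tz": 0.1, "ax": 0, "ay": 0, "az": 0, "grip": 1}

```text
t: 15.45
tcp_pos: [0.443, 0.2724, 0.0314]
tcp_rot: [0.625, 0.781, 0.001, 0.0]
force: [-3.7, -2.5, 12.5]
grip_width: 0.0167
gripper_force: 121.9
```

Seated. Relaxing and releasing.

Request:
servo_tool:
  series:
    - {"tx": 0, "ty": 0, "tz": -0.12, "ax": 0, "ay": 0, "az": 0, "grip": 1}
    - {"tx": 0, "ty": 0, "tz": -0.12, "ax": 0, "ay": 0, "az": 0, "grip": 0.7}
    - {"tx": 0, "ty": 0, "tz": -0.12, "ax": 0, "ay": 0, "az": 0, "grip": 0.5}
    - {"tx": 0, "ty": 0, "tz": -0.12, "ax": 0, "ay": 0, "az": 0, "grip": 0.2}
    - {"tx": 0, "ty": 0, "tz": -0.12, "ax": 0, "ay": 0, "az": 0, "grip": 0}
    - {"tx": 0, "ty": 0, "tz": -0.12, "ax": 0, "ay": 0, "az": 0, "grip": 0}
    - {"tx": 0, "ty": 0, "tz": -0.12, "ax": 0, "ay": 0, "az": 0, "grip": 0}
    - {"tx": 0, "ty": 0, "tz": -0.12, "ax": 0, "ay": 0, "az": 0, "grip": 0}
  squeeze: 20

```text
t: 16.12
tcp_pos: [0.4426, 0.2722, 0.0309]
tcp_rot: [0.625, 0.781, -0.0, -0.0]
force: [0.7, 0.5, -0.1]
grip_width: 0.0855
gripper_force: 0.0
```

Request:
servo_tool:
  series:
    - {"tx": 0, "ty": 0, "tz": -1, "ax": 0, "ay": 0, "az": 0, "grip": 0}
    - {"tx": 0, "ty": 0, "tz": -3, "ax": 0, "ay": 0, "az": 0, "grip": 0}
    - {"tx": 0, "ty": 0, "tz": -6, "ax": 0, "ay": 0, "az": 0, "grip": 0}
    - {"tx": 0, "ty": 0, "tz": -9, "ax": 0, "ay": 0, "az": 0, "grip": 0}
    - {"tx": 3, "ty": -3, "tz": -12, "ax": 0, "ay": 0, "az": 0, "grip": 0}
    - {"tx": 6, "ty": -5, "tz": -15, "ax": 0, "ay": 0, "az": 0, "grip": 0}
    - {"tx": 10, "ty": -8, "tz": -18, "ax": 0, "ay": 0, "az": 0, "grip": 0}
    - {"tx": 13, "ty": -10, "tz": -20, "ax": 0, "ay": 0, "az": 0, "grip": 0}

```text
t: 16.78
tcp_pos: [0.3354, 0.3592, 0.2176]
tcp_rot: [0.625, 0.78, 0.001, 0.0]
force: [1.1, -0.2, 0.2]
grip_width: 0.0855
gripper_force: 0.0
```

```bash
python3 - <<'E'
from h import *
import pickle
s0,t0=pickle.load(open("c0.pkl","rb"));s=cap("side");t=cap("top")
print(bot.read_state()["tcp_pos"],bot.read_state()["t"])
for c,(x0,x1,y0,y1) in((s0,(295,335,150,195)),(s,(295,335,150,195)),(t0,(190,242,225,262)),(t,(190,242,225,262))):
    f=cv2.cvtColor(c["frame"],cv2.COLOR_BGR2HSV)[y0:y1,x0:x1]
    p=np.argwhere(cv2.inRange(f,(5,90,60),(20,255,255)))[:,::-1].astype(np.float32)
    print(len(p),p.mean(0) if len(p) else 0,cv2.minAreaRect(p) if len(p)>3 else 0)
E
```

```text
[0.33432365 0.36206394 0.21963021] 16.8833
185 [17.978378 22.064865] ((18.054054260253906, 21.824325561523438), (6.161125183105469, 32.8980827331543), 35.53767776489258)
185 [18.567568 22.108109] ((18.695087432861328, 21.643064498901367), (6.182438850402832, 32.57876205444336), 36.25383758544922)
207 [24.88889  17.758453] ((24.673076629638672, 17.865385055541992), (5.491251468658447, 38.24264907836914), 78.69007110595703)
207 [24.299517 17.31884 ] ((24.557693481445312, 17.288461685180664), (5.4912519454956055, 38.24264907836914), 78.69007110595703)
```

The pole is back within about 2 mm of where it started and at the same angle. Handing in.

```bash
python3 -c "
from workcell import bot
print(bot.hand_in())"
```

```text
the job is handed in; nothing more can be done
None
```

The job is handed in with no verdict returned: I hooked the flap, swung it down to its stop, unhooked, and laid the pole back in its rest within about 2 mm of where it started. The highest load on the cupboard in my readings was about 10.5 N, and the job took about 17 s.

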